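Load the gold cutter into the collet chuck

TASK

Take the gold-headed cutter from the wooden rack, slide its shank into the bore of the collet chuck and push it gently down until it stands fully home on the stop. Then turn the hexagon nut clockwise (seen from above) until the collet firmly grips the shank, which is when the nut takes 0.2 to 0.3 N m more torque than it does running free, and no harder. Let go, and leave the other two cutters in the rack.

Things in the scene. Friction and masses are not known exactly. Their poses are not given: they have to be found in the camera images.
- gold_cutter: Milling cutter to load, upright in one of the rack's three holes, 70 mm long, about 80 g: steel shank 12 mm in diameter, chamfered foot; gold (brass-coloured) cylindrical head 18 mm in diameter, 46 to 70 mm above the foot: grip it there. Origin at the centre of the foot, z along the cutter towards the head. It may lean a degree or two in its hole.
- cone_cutter: Bystander in another hole of the rack: black conical head, 12 mm steel shank, 70 mm long; origin at its foot, z up. Stays where it is.
- ball_cutter: Bystander in another hole of the rack: steel ball head 23 mm in diameter, 12 mm steel shank, 68 mm long; origin at its foot, z up. Stays where it is.
- rack: Fixed wooden block 56 x 180 x 50 mm (x, y, z), origin at the centre of its underside; three holes at y = -60, 0, +60 mm, 40 mm deep: the cutters' feet stand 10 mm and their tops about 80 mm above the bench.
- chuck: Fixed upright collet chuck on a blue foot plate 110 x 110 x 12 mm; origin at the centre of its underside, bore axis along its z. The nut spans 72 to 100 mm above the bench; under it a round post, 40 mm in diameter down to 34 mm above the bench, then widening to 68 mm.
- back_stop: Brass stop at the bottom of the bore. Origin at the centre of its top face, on the bore axis, 64 mm above the bench, 36 mm below the top of the nut. A cutter that is home stands on it with its foot; the underside of its head is then 10 mm above the nut. More than 40 N on it damages it.
- collet: Four steel jaws round the bore, their tops chamfered as a funnel about 26 mm wide, 3 mm below the nut's top. Open, they leave a square bore 15 to 18.5 mm wide; the nut closes all four together, 3.5 mm of travel each per radian. Together they must press on the shank with over 30 N to grip; more than 130 N damages them. Origin on the bore axis at the stop.
- nut_top (a point): Centre of the top face of the steel hexagon nut, on the bore axis, 100 mm above the bench. The nut is 46 mm across flats, 28 mm high, with a 30 mm hole. x points square to one flat (the next flats every 60 degrees), z up.
- nut: The same nut (origin on its axis at bench level). Clockwise from above tightens. Friction of 0.5 N m holds it where it is left, so a torque read at rest may have either sign. Once the jaws bear, torque rises above the free-running reading by 0.035 N m per 10 N of total jaw press. They meet the shank 0.4 to 0.95 rad from the start, not readable from its angle: feel it. End stop over 1.3 rad on.

How it is judged:
On the way, in this order (a step that is already met when the one before it is completed fails the run):
1. the gold cutter stands on the stop in the still open collet (z of gold_cutter in the frame of back_stop below 0.002 m and horizontal distance between gold_cutter and back_stop below 0.005 m and angle between gold_cutter's own z axis and vertical below 0.15 rad and contact force between gold_cutter and collet below 20 N), for 0.2 s.
2. the collet grips the shank (contact force between gold_cutter and collet above 30 N), for 0.2 s.
At the end, for the whole second after the job is handed in: The gold cutter stands upright (within 3 degrees) on the stop in the chuck (foot within 2 mm of it in height and sideways), at rest, and the collet's jaws press on its shank with more than 30 N in all after release; the cone and ball cutters are where they were, within 15 mm (z of gold_cutter in the frame of back_stop below 0.002 m and horizontal distance between gold_cutter and back_stop below 0.002 m and angle between gold_cutter's own z axis and vertical below 0.05 rad and contact force between gold_cutter and collet above 30 N and linear speed of gold_cutter below 0.01 m/s and distance of each of cone_cutter, ball_cutter from where it was at the start of the episode below 0.015 m); the robot touches nothing.
It fails at once if the collet is overtightened: its jaws press on the shank with more than 130 N in all (contact force between gold_cutter and collet above 130 N).
It fails at once if the cutter is pressed on the stop with more than 40 N (contact force between gold_cutter and back_stop above 40 N).
It fails at once if another cutter is taken from the rack or thrown about (distance of any of cone_cutter, ball_cutter from where it was at the start of the episode above 0.03 m).
It also fails if it takes over 64 s, if anything falls off the work surface, if the arm or the gripper's body presses on something with over 40 N, if the wrist force passes 120 N, or if a joint passes its speed limit or range.

ROBOT

A 6-joint arm with a two-finger parallel gripper is mounted at the origin on the work surface; the furniture and walls round the work are solid. World frame = base frame: x ahead of the robot, y to its left, z up, the work surface at z = 0. Lengths are in m, angles in rad, forces in N, time in s.
With the tool pointing down it reaches from about 0.35 to 0.775 m from the base axis. Payload 5.5 kg.
Tool frame: the origin (TCP) lies at the very end of the fingers, on their centre line; the grasp point (between the pads) lies env.hold_point_z behind it (env.hold_point_z is the distance from the TCP to the grasp point, in m); z points along the fingers, y is the line along which they close (so a half turn about z gives the same grasp; the last joint's range is limited). The gripper opens to 85 mm and grips with 20 to 120 N. Pads are 22 mm wide; open, the fingers measure 114 mm over their backs; the gripper's body (76 mm by 85 mm) begins 54 mm behind the grasp point. The pads swing forward as they close: fully open they stand 13 mm farther back than shut.
Start: joints at [-1.477, 0.313, 0.046, 1.304, 0, 1.431], TCP at [0.133, -0.559, 0.198] pointing down, gripper open.
Joint ranges: [-2.76, 2.76], [-0.86, 1.69], [-1.03, 1.26], [-2.2, 2.34], [-1.47, 1.5], [-3.14, 3.14]. Speed limits (rad/s): [2.57, 2.57, 3.14, 3.14, 3.14, 3.14].

INTERFACE

Orientations are given as a unit quaternion [w, x, y, z].
In Python, from workcell import env gives the robot as it stands.
- The arm moves only by the tool carry_out, never from a script. Its argument "steps" is a list of rows, each a list of 3 entries, a list of its own where there are three numbers: the turn, a rotation vector about the tool's x, y, z in degrees, then the shift along the tool's x, y, z in cm, then the closure in counts, from 0 (fully open) to 255 (shut). A call has exactly 8 rows; each row is the pose to reach, as a shift and turn from the pose commanded when the call began, along the tool's axes at that moment; what a row does not reach only later rows make up. A row lasts 1/8 s, in which the tool goes at most 62.5 mm and 10.7 degrees, less where a joint would pass 70% of its speed; a pose out of reach is approached as far as the arm can. A call with a gripper value outside its range is refused whole. The fingers move at their own pace and stop on an object; "force" is the grip in N (left out, the last holds). Time passes only in rows, so rows that repeat a pose let the fingers close, or fill a call up. It gives the time, the measured TCP pose, the force, the opening and the grip force at its end, in the units of the state.
- env.get_state(): the state, without advancing time (a new reading comes with each control period).
- env.read_camera(name): name is "side" or "top" or "wrist"; returns (picture, depth): 400x640x3 uint8, red, green, blue; 400x640 float32, m along the optical axis (not along the pixel's ray), 0 where there is no reading.
- env.get_calibration(name): a dict with "fx", "fy", "cx", "cy" (pixels), "D" ([k1, k2, p1, p2, k3] as OpenCV has them; the pictures are not rectified), "origin" and "orientation" of the camera in the world. Camera axes: x right, y up, looking along -z (the intrinsics and any distortion apply to the point x, -y, -z); pixel columns grow to the right and rows downward; lengths in m; the calibration is good to about 2 mm. A picture is of the moment at which its call begins: read the wrist's pose just before it. get_calibration takes no time and is no camera call; for the wrist camera it gives the pose at the moment of the call.
- env.hand_in(): hands the job in; it is judged then, once.
The state is a dict: "clock": time; "joint_pos": joint angles; "qvel": joint speeds; "tau": joint torques, N m; "tcp_pos": TCP position; "orientation": TCP orientation; "wrist_force": force on the tool from outside, world axes, zero at the start; "ft_torque": the same for the moment, N m; "finger_gap": finger opening in m; "grip_force": force on a finger pad.
Only numpy, scipy, OpenCV 4.12 (cv2) and the standard library are available. Lean on these libraries where they do the work, as an engineer would, in place of code of your own. Each camera call takes 0.05 s, during which the arm holds its last target. There are 200 camera calls.

## Working session

There is one attempt and no reset: what is moved stays moved. The work goes in short steps, Python scripts to look and compute and a tool call to move; the robot and the scene stay as the last step left them, time stands still between calls to the robot, and variables do not carry over. Pictures are saved under pics/ and viewed, at most 10 in all, crops included, and the job is handed in when it is done.

Besides the shell and the picture viewer there is one more tool, called after "Call:" by a JSON object that holds its "name" and its "arguments", one argument or row to a line. carry_out: Moves the arm, as the interface text tells. Its arguments: {"type":"object","properties":{"steps":{"type":"array","items":{"type":"array"}},"force":{"type":"number"}},"required":["steps"]}

```bash
mkdir -p pics
python3 - <<'E'
from workcell import env
import cv2,numpy as np
s=env.get_state();print(s,env.hold_point_z)
ims=[]
for n in("top","side"):
    c=env.get_calibration(n);print(n,c)
    p,d=env.read_camera(n);np.savez(f"pics/{n}.npz",p=p,d=d)
    cv2.imwrite(f"pics/{n}.png",p[:,:,::-1])
E
```

```text
{'clock': 0.0, 'joint_pos': array([-1.47658584e+00,  3.13989340e-01,  4.49645836e-02,  1.30354761e+00,
        3.77322766e-05,  1.43116102e+00]), 'qvel': array([-0.00096835, -0.00180363,  0.00196194,  0.00038533,  0.00139798,
       -0.0001161 ]), 'tau': array([-2.37613443e-03, -4.80624712e+01,  2.98537266e+01,  1.94753014e-02,
       -5.88799708e-05,  7.10987791e-06]), 'tcp_pos': array([ 0.13317002, -0.55879909,  0.19720929]), 'orientation': array([-8.87363455e-04,  9.93171912e-01,  1.16656607e-01,  3.90286234e-05]), 'wrist_force': array([-0.03846699, -0.33382927,  0.29928073]), 'ft_torque': array([-0.0114402 , -0.00981129,  0.01119392]), 'grip_force': 0.0, 'finger_gap': 0.08527941693639897} 0.0187
top {'fx': 400.0508810116671, 'fy': 400.0508810116671, 'cx': 319.0494365936207, 'cy': 202.38509058072998, 'D': array([-0.06283953,  0.        ,  0.        ,  0.        ,  0.        ]), 'origin': array([0.39040853, 0.09845113, 0.93822073]), 'orientation': array([-0.70044419, -0.03266321,  0.04964653,  0.7112287 ])}
side {'fx': 443.2707430492607, 'fy': 443.2707430492607, 'cx': 319.044966704487, 'cy': 199.57474204606214, 'D': array([-0.05418094,  0.        ,  0.        ,  0.        ,  0.        ]), 'origin': array([0.37946057, 0.76833357, 0.55830258]), 'orientation': array([-0.05352712, -0.03813525,  0.46571794,  0.88248929])}
```

View pics/top.png

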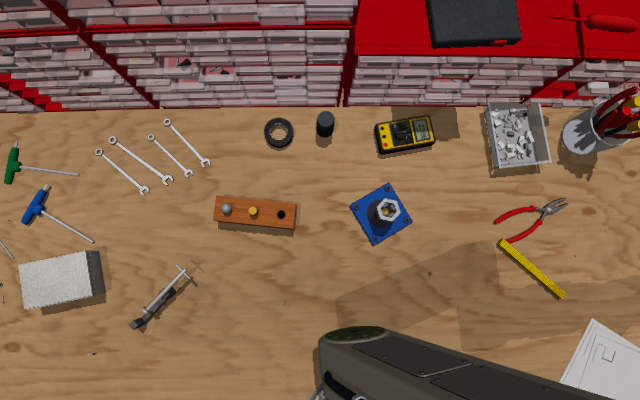

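View pics/side.png

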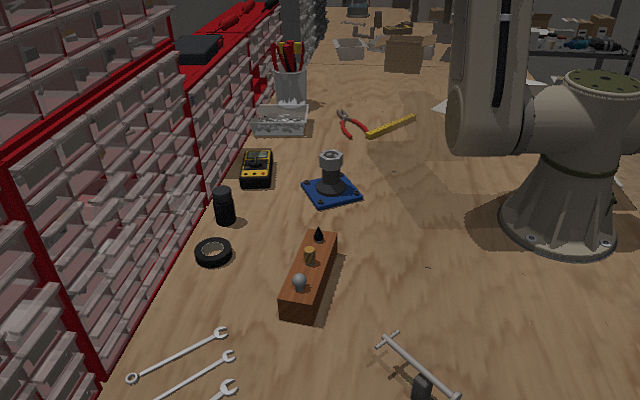

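The top view shows the rack with the gold head in the middle hole at about (253,211), the ball at (227,209), the cone at (281,214), and the nut at (388,209) on the blue plate. The side view shows the gold head at (309,256) and the nut at (331,158). Next I'll measure them.

```bash
cat > h.py <<'E'
import numpy as np,cv2
from scipy.spatial.transform import Rotation as R
from workcell import env
def rot(q): return R.from_quat(np.r_[q[1:],q[0]]).as_matrix()
def rays(c,uv):
    K=np.array([[c["fx"],0,c["cx"]],[0,c["fy"],c["cy"]],[0,0,1]])
    p=cv2.undistortPoints(np.float64(uv).reshape(-1,1,2),K,np.array(c["D"]))[:,0]
    return np.c_[p[:,0],-p[:,1],-np.ones(len(p))]@rot(c["orientation"]).T
def onplane(c,uv,z):
    r=rays(c,uv);o=np.array(c["origin"]);return o+r*((z-o[2])/r[:,2])[:,None]
def cloud(c,d):
    v,u=np.mgrid[:400,:640];r=rays(c,np.c_[u.ravel(),v.ravel()])
    return (np.array(c["origin"])+r*d.reshape(-1,1)).reshape(400,640,3)
def cen(m):
    n,l,s,ce=cv2.connectedComponentsWithStats(m.astype(np.uint8));i=1+np.argmax(s[1:,4]);return l==i,s[i],ce[i]
def tri(c1,u1,c2,u2):
    a,b=rays(c1,[u1])[0],rays(c2,[u2])[0];o1,o2=np.array(c1["origin"]),np.array(c2["origin"])
    t=np.linalg.lstsq(np.c_[a,-b],o2-o1,rcond=None)[0];return o1+a*t[0],o2+b*t[1]
E
python3 - <<'E'
from h import *
C={n:env.get_calibration(n) for n in("top","side")};I={n:np.load(f"pics/{n}.npz") for n in C}
roi={"top":(190,230,240,266),"side":(235,275,298,322)}
g={}
for n in C:
    p,d=I[n]["p"],I[n]["d"];hsv=cv2.cvtColor(p,cv2.COLOR_RGB2HSV);m=np.zeros((400,640),bool)
    a,b,e,f=roi[n];m[a:b,e:f]=1
    m&=(hsv[...,0]>18)&(hsv[...,0]<34)&(hsv[...,1]>110)&(hsv[...,2]>70)
    k,s,ce=cen(m);g[n]=ce;P=cloud(C[n],d);print(n,"gold",s,ce,"cloud med",np.median(P[k],0),P[k].max(0))
    # cloud
    if n=="top":
        print("gold@.08",onplane(C[n],[ce],.08))
        h=P[...,2];
        mk=np.zeros_like(m);mk[180:240,200:310]=1;mk&=(abs(h-.05)<.008);k,s,_=cen(mk);r=cv2.minAreaRect(P[k][:,:2].astype(np.float32)*1000);print("rack",r)
        mk=np.zeros_like(m);mk[180:245,345:415]=1;mm=mk&(abs(h-.1)<.008);k,s,ce=cen(mm);print("nut",s,ce,np.median(P[k],0))
        cn=cv2.findContours(k.astype(np.uint8),cv2.RETR_EXTERNAL,cv2.CHAIN_APPROX_NONE)[0][0][:,0]
        W=onplane(C[n],cn,.1)[:,:2]*1000;print("nutrect",cv2.minAreaRect(W.astype(np.float32)),cv2.minEnclosingCircle(W.astype(np.float32)))
        mm=mk&(hsv[...,0]>105)&(hsv[...,0]<125)&(hsv[...,1]>170);ys,xs=np.nonzero(mm);W=onplane(C[n],np.c_[xs,ys],.012)[:,:2]*1000
        print("plate",cv2.minAreaRect(W.astype(np.float32)))
    cr={"top":p[185:235,350:425],"side":p[140:215,295:370]}[n];cv2.imwrite(f"pics/c_{n}.png",cv2.resize(cr[:,:,::-1],None,fx=5,fy=5))
    if n=="side":
        mk=np.zeros_like(m);mk[140:180,310:355]=1;mm=mk&(abs(P[...,2]-.1)<.008);k,s,ce=cen(mm);print("nutside",s,ce,np.median(P[k],0))
print(tri(C["top"],g["top"],C["side"],g["side"]))
a=cv2.imread("pics/c_top.png");b=cv2.imread("pics/c_side.png");o=np.zeros((375,750,3),np.uint8);o[:250,:375]=a;o[:375,375:]=b;cv2.imwrite("pics/c.png",o)
E
```

```text
top gold [249 207   8   8  51] [252.56862745 210.47058824] cloud med [0.47436994 0.21973255 0.07993284] [0.48301822 0.22809033 0.93822073]
gold@.08 [[0.47516323 0.22027357 0.08      ]]
rack ((475.60235595703125, 220.67782592773438), (181.33145141601562, 56.46588897705078), 83.11026000976562)
nut [376 198  24  24 311] [387.46945338 209.58842444] [ 0.47163117 -0.06773013  0.09886003]
nutrect ((470.9810485839844, -67.47303771972656), (50.38594436645508, 46.530357360839844), 77.79974365234375) ((470.8012390136719, -67.69432830810547), 25.958263397216797)
plate ((470.8609619140625, -68.3190689086914), (106.94029998779297, 107.56343078613281), 29.354848861694336)
side gold [305 246   9   7  48] [309.04166667 249.22916667] cloud med [0.47611624 0.2210415  0.08111932] [0.48371012 0.76833357 0.55830258]
nutside [319 149  25  15 264] [331.15530303 156.04545455] [ 0.47111957 -0.06465981  0.09984088]
(array([0.47511038, 0.2201976 , 0.08053517]), array([0.47632946, 0.22029599, 0.08066952]))
```

View pics/c.png

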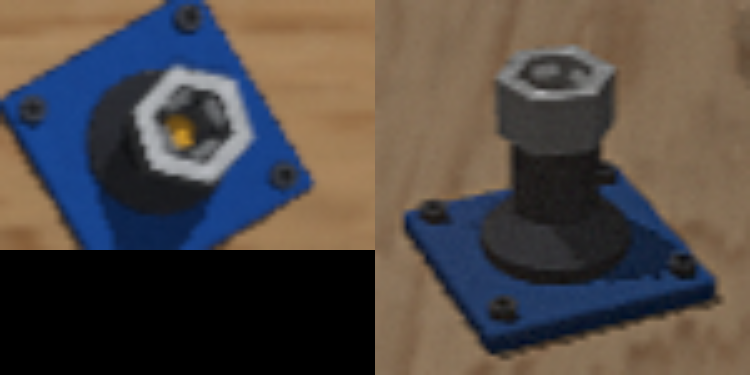

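Gold cutter is at about (0.4755, 0.2203), agreeing between both views with its top at 0.0805. The chuck axis is at about (0.471, -0.0675), and the crop shows the nut's corners near 18°/78°. I'll fly over the chuck first and refine with the wrist camera.

```bash
cat >> h.py <<'E'
def go(p,ydir,s=None):
    s=s or env.get_state();Rc=rot(s["orientation"]);a=np.radians(ydir)
    y=np.array([np.cos(a),np.sin(a),0]);z=np.array([0,0,-1.]);Rt=np.c_[np.cross(y,z),y,z]
    print("turn",np.degrees(R.from_matrix(Rc.T@Rt).as_rotvec()).round(2),"shift cm",(Rc.T@(np.array(p)-s["tcp_pos"])*100).round(2))
def show():
    s=env.get_state();Rc=rot(s["orientation"])
    print("t",s["clock"].round(2) if hasattr(s["clock"],"round") else s["clock"],"tcp",s["tcp_pos"].round(4),"ydir",np.degrees(np.arctan2(Rc[1,1],Rc[0,1])).round(2),"tilt",Rc[:,2].round(4),"q",s["joint_pos"].round(3),"F",s["wrist_force"].round(2),"M",s["ft_torque"].round(3),"gap",s["finger_gap"],"grip",s["grip_force"])
E
python3 -c "
from h import *
show();go((.40,-.30,.24),-40);go((.45,-.0675,.26),-7)
c=env.get_calibration('wrist');s=env.get_state();print(c,rot(s['orientation']).T@(np.array(c['origin'])-s['tcp_pos']),rot(s['orientation']).T@rot(c['orientation']))"
```

```text
t 0.1 tcp [ 0.1331 -0.5589  0.1973] ydir -76.61 tilt [-2.0e-04  1.6e-03 -1.0e+00] q [-1.477  0.314  0.045  1.304 -0.     1.431] F [-0.43  0.04  0.98] M [ 0.053  0.018 -0.015] gap 0.0857037930668059 grip 0.0
turn [ -0.09  -0.04 -36.61] shift cm [ 31.96 -19.01  -4.23]
turn [ -0.07  -0.07 -69.61] shift cm [ 42.21 -40.47  -6.2 ]
{'fx': 310.25752935925357, 'fy': 310.25752935925357, 'cx': 321.09315524199894, 'cy': 205.75614826504366, 'D': array([-0.00772349,  0.        ,  0.        ,  0.        ,  0.        ]), 'origin': array([ 0.20787779, -0.54080687,  0.37254593]), 'orientation': array([ 0.77596516, -0.11747637,  0.09382263, -0.61259667])} [ 0.07693537 -0.00054102 -0.1752437 ] [[ 2.49668596e-04  9.54734918e-01  2.97457854e-01]
 [ 9.99999967e-01 -2.54989209e-04 -2.09155219e-05]
 [ 5.58797638e-05  2.97457849e-01 -9.54734950e-01]]
```

Call:
{"name": "carry_out", "arguments": {
  "steps": [
    [[0,0,-5],[4,-2.4,-0.6],0],
    [[0,0,-10],[8,-4.8,-1.2],0],
    [[0,0,-15],[12.5,-7.3,-2],0],
    [[0,0,-20],[17,-10,-2.5],0],
    [[0,0,-25],[21.5,-12.6,-3],0],
    [[0,0,-30],[26,-15.3,-3.5],0],
    [[0,0,-35],[30,-17.6,-4],0],
    [[0,0,-36.6],[32,-19,-4.2],0]
  ]
}}

```text
clock: 1.1
tcp_pos: [0.4018, -0.2986, 0.2401]
orientation: [-0.0, 0.906, 0.424, 0.0]
wrist_force: [0.0, 0.0, 0.6]
finger_gap: 0.0854
grip_force: 0.0
```

```bash
python3 -c "
from h import *
show();go((.45,-.0675,.26),-7)"
```

```text
t 1.1 tcp [ 0.4018 -0.2986  0.2401] ydir -39.79 tilt [ 0.e+00  3.e-04 -1.e+00] q [-0.8    0.159 -0.051  1.361  0.     1.466] F [0.03 0.04 0.55] M [0.059 0.041 0.012] gap 0.08542939119942712 grip 0.0
turn [-1.000e-02 -2.000e-02 -3.279e+01] shift cm [ 20.84 -11.08  -1.99]
```

Call:
{"name": "carry_out", "arguments": {
  "steps": [
    [[0,0,-7],[4,-2.1,-0.5],0],
    [[0,0,-14],[8,-4.2,-1],0],
    [[0,0,-21],[12,-6.4,-1.5],0],
    [[0,0,-28],[16,-8.5,-2],0],
    [[0,0,-32.8],[19,-10,-2],0],
    [[0,0,-32.8],[20.8,-11,-2],0],
    [[0,0,-32.8],[20.8,-11,-2],0],
    [[0,0,-32.8],[20.8,-11,-2],0]
  ]
}}

```text
clock: 2.1
tcp_pos: [0.4498, -0.0707, 0.2598]
orientation: [-0.0, 0.75, 0.661, -0.0]
wrist_force: [-1.1, 0.5, -0.0]
finger_gap: 0.0856
grip_force: 0.0
```

Run:
```python
from h import *
show();c=env.get_calibration('wrist');p,d=env.read_camera('wrist')
P=cloud(c,d);h=P[...,2];near=np.hypot(P[...,0]-.471,P[...,1]+.0675)<.06
k,s,ce=cen(near&(abs(h-.1)<.006));print(s,ce,"nut",np.median(P[k],0))
cn=max(cv2.findContours(k.astype(np.uint8),cv2.RETR_EXTERNAL,cv2.CHAIN_APPROX_NONE)[0],key=len)[:,0]
W=(onplane(c,cn,.1)[:,:2]*1000).astype(np.float32);print(cv2.minAreaRect(W),cv2.minEnclosingCircle(W))
hu=cv2.convexHull(W)[:,0];ctr=np.array(cv2.minEnclosingCircle(W)[0])
th=np.arange(0,60,1.);best=[]
for t in th:
    w=[np.ptp(hu@[np.cos(np.radians(t+a)),np.sin(np.radians(t+a))]) for a in(0,60,120)];best.append(sum(w))
print("flat normal deg",th[np.argmin(best)],min(best)/3)
go((.4755,.2203,.16),-7)
cv2.imwrite("pics/w1.png",p[:,:,::-1])
```

```text
t 2.1 tcp [ 0.4498 -0.0707  0.2598] ydir -7.2 tilt [-6.e-04 -2.e-04 -1.e+00] q [-0.332  0.069 -0.107  1.396 -0.     1.364] F [-1.08  0.54 -0.01] M [-0.074 -0.006 -0.055] gap 0.0856441454520311 grip 0.0
[ 320  153   45   47 1047] [341.90735435 175.62082139] nut [ 0.473915   -0.06705329  0.09908253]
((473.8327331542969, -67.6287841796875), (51.854061126708984, 45.79494094848633), 76.45538330078125) ((473.7929992675781, -67.47632598876953), 26.066884994506836)
flat normal deg 46.0 46.20299480809222
turn [-0.02  0.02 -0.24] shift cm [29.22 -1.11  9.98]
```

View pics/w1.png

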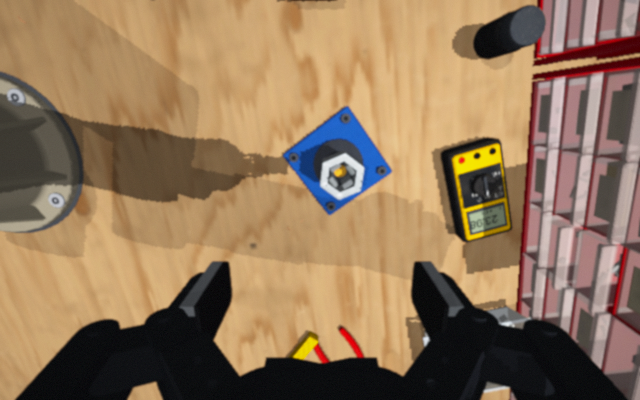

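The wrist view shows the open nut at (342,176) on the blue plate. It puts the nut at (0.474, -0.0675), with flats at 46°/-14°, which agrees with the fixed cameras. Now to the rack.

Call:
{"name": "carry_out", "arguments": {
  "steps": [
    [[0,0,0],[5,-0.2,0],0],
    [[0,0,0],[10,-0.4,0],0],
    [[0,0,0],[15,-0.6,1],0],
    [[0,0,0],[20,-0.8,2.5],0],
    [[0,0,0],[25,-1,4],0],
    [[0,0,0],[29.2,-1.1,5.5],0],
    [[0,0,0],[29.2,-1.1,5.5],0],
    [[0,0,0],[29.2,-1.1,5.5],0]
  ]
}}

```text
clock: 3.15
tcp_pos: [0.4758, 0.2197, 0.2049]
orientation: [0.0, 0.75, 0.661, -0.0]
wrist_force: [0.3, 0.3, 0.0]
finger_gap: 0.0856
grip_force: 0.0
```

Run:
```python
from h import *
show();c=env.get_calibration('wrist');p,d=env.read_camera('wrist')
P=cloud(c,d);near=np.hypot(P[...,0]-.4755,P[...,1]-.22)<.025
hsv=cv2.cvtColor(p,cv2.COLOR_RGB2HSV)
m=near&(abs(P[...,2]-.08)<.004)
k,s,ce=cen(m);print(s,ce,np.median(P[k],0),onplane(c,[ce],.08))
cn=max(cv2.findContours(k.astype(np.uint8),cv2.RETR_EXTERNAL,cv2.CHAIN_APPROX_NONE)[0],key=len)[:,0]
W=(onplane(c,cn,.08)[:,:2]*1000).astype(np.float32);print(cv2.minEnclosingCircle(W))
# rack axis
near=np.hypot(P[...,0]-.4755,P[...,1]-.22)<.12
k,s,_=cen(near&(abs(P[...,2]-.05)<.006));print(cv2.minAreaRect(P[k][:,:2].astype(np.float32)*1000))
go((.4765,.2203,.054),-7)
cv2.imwrite("pics/w2.png",p[:,:,::-1])
```

```text
t 3.15 tcp [0.4758 0.2197 0.2049] ydir -7.25 tilt [-6.e-04 -7.e-04 -1.e+00] q [ 2.800e-01  2.130e-01 -7.000e-02  1.288e+00 -1.000e-03  1.977e+00] F [0.28 0.34 0.03] M [-0.027  0.053  0.014] gap 0.08562281812890954 grip 0.0
[314 178  18  17 245] [322.46530612 186.11428571] [0.4782263  0.22291993 0.07920643] [[0.47822556 0.22311552 0.08      ]]
((478.2668762207031, 223.11465454101562), 9.015296936035156)
((478.1938781738281, 222.26959228515625), (180.4935302734375, 56.06768035888672), 83.19477081298828)
turn [ 0.01  0.03 -0.29] shift cm [ 0.09  0.04 15.13]
```

View pics/w2.png

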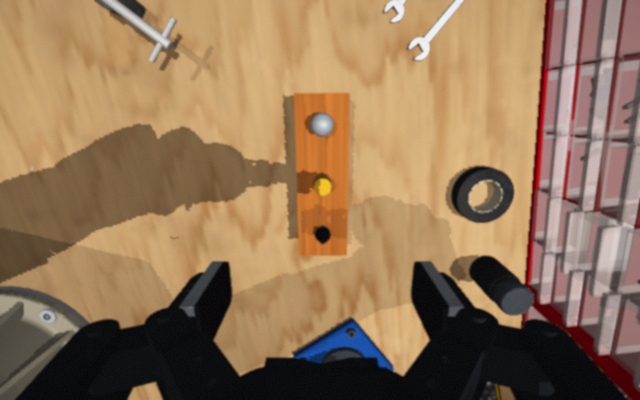

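The wrist view shows the gold head at (322,186), with the ball above and the cone below. The fingers close across the rack. The wrist camera reads about 2 mm from the others, so I'll take the mean, (0.477, 0.222), descend, then close.

Call:
{"name": "carry_out", "arguments": {
  "steps": [
    [[0,0,0],[0.2,0.1,4],0],
    [[0,0,0],[0.2,0.1,8],0],
    [[0,0,0],[0.2,0.1,11],0],
    [[0,0,0],[0.2,0.1,13],0],
    [[0,0,0],[0.2,0.1,14.2],0],
    [[0,0,0],[0.2,0.1,14.9],0],
    [[0,0,0],[0.2,0.1,14.9],0],
    [[0,0,0],[0.2,0.1,14.9],60]
  ]
}}

```text
clock: 4.2
tcp_pos: [0.4776, 0.2226, 0.0569]
orientation: [0.0, 0.75, 0.661, 0.001]
wrist_force: [0.4, -0.3, -0.7]
finger_gap: 0.0699
grip_force: 0.0
```

Call:
{"name": "carry_out", "arguments": {
  "steps": [
    [[0,0,0],[0,0,0],120],
    [[0,0,0],[0,0,0],160],
    [[0,0,0],[0,0,0],190],
    [[0,0,0],[0,0,0],220],
    [[0,0,0],[0,0,0],255],
    [[0,0,0],[0,0,0],255],
    [[0,0,0],[0,0,0],255],
    [[0,0,0],[0,0,0],255]
  ],
  "force": 25
}}

```text
clock: 5.2
tcp_pos: [0.4769, 0.2225, 0.0561]
orientation: [0.0, 0.75, 0.661, -0.0]
wrist_force: [0.6, 0.2, -0.2]
finger_gap: -0.0001
grip_force: 0.0
```

```bash
python3 -c "
from h import *
show()"
```

```text
t 5.2 tcp [0.4769 0.2225 0.0561] ydir -7.21 tilt [ 1.e-04 -1.e-04 -1.e+00] q [ 0.284  0.308 -0.325  0.938 -0.     1.981] F [ 0.64  0.16 -0.23] M [ 0.041 -0.005  0.021] gap -0.00011149873120940696 grip 0.0
```

Run:
```python
from h import *
a,_=env.read_camera('wrist');b,_=env.read_camera('side')
o=np.hstack([cv2.resize(a[140:380,200:440],(400,400)),cv2.resize(b[200:330,250:380],(400,400))])
cv2.imwrite("pics/w3.png",o[:,:,::-1])
```

```text
(no output)
```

View pics/w3.png

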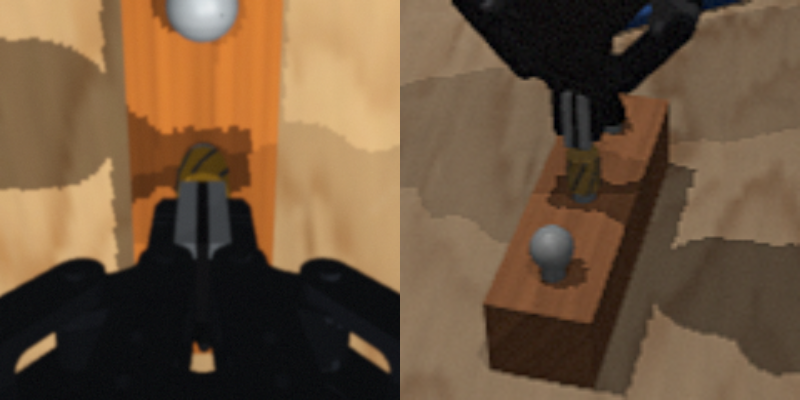

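The fingers are shut and empty. The gold head is still upright just beyond the tips on the tool's +x side (crop (203,165)). I'll measure head and fingertips together in both cameras.

Run:
```python
from h import *
s=env.get_state();Rc=rot(s["orientation"]);t=s["tcp_pos"]
for n in("wrist","side","top"):
    c=env.get_calibration(n);p,d=env.read_camera(n);P=cloud(c,d);hsv=cv2.cvtColor(p,cv2.COLOR_RGB2HSV)
    near=(np.hypot(P[...,0]-t[0],P[...,1]-t[1])<.03)&(P[...,2]>.053)&(P[...,2]<.12)&(d>0)
    gold=near&(hsv[...,0]>17)&(hsv[...,0]<34)&(hsv[...,1]>110)
    grey=near&(hsv[...,1]<60)
    for nm,m in(("gold",gold),("grey",grey)):
        if m.sum()<4: print(n,nm,m.sum());continue
        q=P[m];print(n,nm,m.sum(),"min",q.min(0).round(4),"max",q.max(0).round(4),"med",np.median(q,0).round(4),"tool",(Rc.T@(np.median(q,0)-t)).round(4))
```

```text
wrist gold 459 min [0.4696 0.2216 0.0559] max [0.4864 0.2344 0.0954] med [0.4791 0.2299 0.0733] tool [ 0.0076  0.0012 -0.0172]
wrist grey 1222 min [0.4656 0.2272 0.0618] max [0.4911 0.236  0.12  ] med [0.4789 0.2338 0.1092] tool [ 0.0114  0.0006 -0.0532]
side gold 112 min [0.4625 0.2173 0.0568] max [0.4834 0.2299 0.1082] med [0.4754 0.2265 0.0743] tool [ 0.0038 -0.002  -0.0182]
side grey 162 min [0.4618 0.2141 0.0541] max [0.4897 0.2339 0.1198] med [0.4753 0.231  0.1074] tool [ 0.0082 -0.0026 -0.0513]
top gold 0
top grey 0
```

Run:
```python
from h import *
c=env.get_calibration("wrist");p,d=env.read_camera("wrist");P=cloud(c,d)
for r in range(210,300,3): print(r,[(p[r,u].tolist(),P[r,u].round(3).tolist()) for u in (316,322,328)])
show()
```

```text
210 [([196, 112, 45], [0.477, 0.24, 0.049]), ([197, 114, 45], [0.48, 0.24, 0.049]), ([194, 110, 46], [0.484, 0.239, 0.049])]
213 [([197, 113, 48], [0.476, 0.238, 0.048]), ([197, 116, 46], [0.48, 0.238, 0.051]), ([195, 111, 47], [0.484, 0.237, 0.05])]
216 [([160, 89, 38], [0.476, 0.236, 0.05]), ([187, 108, 45], [0.48, 0.236, 0.049]), ([171, 95, 38], [0.483, 0.235, 0.05])]
219 [([120, 66, 29], [0.476, 0.234, 0.05]), ([116, 64, 27], [0.48, 0.234, 0.049]), ([122, 68, 32], [0.483, 0.233, 0.049])]
222 [([113, 63, 26], [0.476, 0.232, 0.05]), ([114, 63, 27], [0.479, 0.231, 0.048]), ([120, 65, 31], [0.483, 0.232, 0.05])]
225 [([108, 61, 26], [0.475, 0.23, 0.049]), ([87, 56, 37], [0.479, 0.229, 0.048]), ([117, 65, 30], [0.483, 0.229, 0.049])]
228 [([76, 61, 46], [0.475, 0.227, 0.046]), ([76, 60, 34], [0.479, 0.231, 0.058]), ([67, 48, 37], [0.482, 0.227, 0.047])]
231 [([83, 62, 19], [0.476, 0.231, 0.061]), ([83, 61, 15], [0.479, 0.231, 0.063]), ([44, 37, 26], [0.483, 0.23, 0.061])]
234 [([86, 61, 16], [0.476, 0.231, 0.066]), ([54, 44, 28], [0.479, 0.232, 0.068]), ([79, 58, 17], [0.482, 0.23, 0.
[... 2053 characters left out ...]
4, 0.127])]
288 [([80, 84, 87], [0.477, 0.234, 0.127]), ([18, 18, 20], [0.479, 0.233, 0.126]), ([91, 96, 99], [0.481, 0.232, 0.126])]
291 [([79, 82, 86], [0.477, 0.232, 0.127]), ([18, 18, 20], [0.479, 0.231, 0.125]), ([47, 48, 51], [0.482, 0.235, 0.132])]
294 [([54, 58, 60], [0.477, 0.236, 0.134]), ([18, 19, 19], [0.479, 0.23, 0.126]), ([20, 22, 25], [0.482, 0.235, 0.134])]
297 [([15, 15, 16], [0.477, 0.234, 0.134]), ([19, 17, 19], [0.479, 0.229, 0.126]), ([12, 14, 14], [0.482, 0.235, 0.136])]
t 5.5 tcp [0.4769 0.2225 0.0561] ydir -7.2 tilt [ 0.e+00 -1.e-04 -1.e+00] q [ 0.284  0.308 -0.325  0.938 -0.     1.981] F [-0.24  0.55 -0.09] M [ 0.035 -0.005 -0.029] gap 4.437520013474294e-05 grip 0.0
```

The clouds settle it: the gold top is at z = 0.080, while the shut fingertips end at about z = 0.092. They closed above the head, so the reported TCP lies about 35 mm beyond the real finger ends. I'll open, go 36 mm lower and close again. Laterally they line up within 1.5 mm.

Call:
{"name": "carry_out", "arguments": {
  "steps": [
    [[0,0,0],[0,0,0],0],
    [[0,0,0],[0,0,0],0],
    [[0,0,0],[0,0,0],0],
    [[0,0,0],[0,0,0],0],
    [[0,0,0],[-0.1,0,1.2],0],
    [[0,0,0],[-0.1,0,2.4],0],
    [[0,0,0],[-0.1,0,3.6],0],
    [[0,0,0],[-0.1,0,3.6],0]
  ]
}}

```text
clock: 6.5
tcp_pos: [0.4754, 0.2211, 0.0184]
orientation: [-0.001, 0.75, 0.661, -0.001]
wrist_force: [-0.7, -0.3, 0.5]
finger_gap: 0.0857
grip_force: 0.0
```

Call:
{"name": "carry_out", "arguments": {
  "steps": [
    [[0,0,0],[0,0,0],120],
    [[0,0,0],[0,0,0],160],
    [[0,0,0],[0,0,0],190],
    [[0,0,0],[0,0,0],220],
    [[0,0,0],[0,0,0],240],
    [[0,0,0],[0,0,0],240],
    [[0,0,0],[0,0,0],240],
    [[0,0,0],[0,0,0],240]
  ],
  "force": 25
}}

```text
clock: 7.5
tcp_pos: [0.4771, 0.2216, 0.0204]
orientation: [0.0, 0.75, 0.661, 0.0]
wrist_force: [-0.2, -0.0, 4.7]
finger_gap: 0.0174
grip_force: 25.5
```

```bash
python3 -c "
from h import *
show()"
```

```text
t 7.5 tcp [0.4771 0.2216 0.0204] ydir -7.2 tilt [ 7.e-04  1.e-04 -1.e+00] q [ 0.282  0.343 -0.374  0.853 -0.     1.979] F [-0.18 -0.03  4.72] M [-0.012  0.175  0.004] gap 0.017358459272371268 grip 25.520052015781403
```

Gripped, gap 17.4 mm. I'll lift straight up.

Call:
{"name": "carry_out", "arguments": {
  "steps": [
    [[0,0,0],[0,0,0],240],
    [[0,0,0],[0,0,-1],240],
    [[0,0,0],[0,0,-3],240],
    [[0,0,0],[0,0,-6],240],
    [[0,0,0],[0,0,-9],240],
    [[0,0,0],[0,0,-12],240],
    [[0,0,0],[0,0,-14],240],
    [[0,0,0],[0,0,-14],240]
  ],
  "force": 40
}}

```text
clock: 8.5
tcp_pos: [0.4777, 0.2218, 0.1615]
orientation: [0.001, 0.75, 0.661, 0.001]
wrist_force: [-0.2, 0.2, -0.3]
finger_gap: 0.0165
grip_force: 39.4
```

Run:
```python
from h import *
show();go((.4725,-.0675,.175),-13)
s=env.get_state();Rc=rot(s["orientation"]);t=s["tcp_pos"]
for n in("wrist","side"):
    c=env.get_calibration(n);p,d=env.read_camera(n);P=cloud(c,d);T=(P-t)@Rc
    m=(np.hypot(T[...,0],T[...,1])<.02)&(d>0)
    for lo,hi in((-.01,0),(-.02,-.012),(-.04,-.03),(-.058,-.04)):
        k=m&(-T[...,2]>lo-.0)&(-T[...,2]<hi) if 0 else m&(T[...,2]>lo)&(T[...,2]<hi)
        if k.sum()>3: q=T[k];print(n,lo,k.sum(),q.min(0).round(4),q.max(0).round(4),np.median(q,0).round(4))
    cv2.imwrite(f"pics/l_{n}.png",p[:,:,::-1])
a=cv2.imread("pics/l_wrist.png");b=cv2.imread("pics/l_side.png")
cv2.imwrite("pics/l.png",np.hstack([cv2.resize(a[140:380,200:440],(400,400)),cv2.resize(b[130:290,230:390],(400,400))]))
```

```text
t 8.5 tcp [0.4777 0.2218 0.1615] ydir -7.2 tilt [ 2.7e-03  6.0e-04 -1.0e+00] q [ 0.282  0.231 -0.154  1.183 -0.     1.979] F [-0.17  0.21 -0.32] M [-0.045 -0.023  0.027] gap 0.016512668064591316 grip 39.39865171909332
turn [ 0.15 -0.06  5.8 ] shift cm [-28.76   3.12  -1.36]
wrist -0.01 124 [ 0.0021 -0.0049 -0.01  ] [ 0.0073  0.0067 -0.0001] [ 0.0061  0.0006 -0.0052]
wrist -0.02 118 [ 0.0014 -0.005  -0.02  ] [ 0.0071  0.0068 -0.0121] [ 0.006   0.0011 -0.0166]
wrist -0.04 266 [ 0.0032 -0.0185 -0.04  ] [ 0.0126  0.018  -0.03  ] [ 0.0094  0.0006 -0.0379]
wrist -0.058 1609 [-0.0101 -0.0186 -0.058 ] [ 0.0128  0.0184 -0.04  ] [ 0.0091  0.0001 -0.0503]
side -0.01 43 [-0.0019 -0.0075 -0.0098] [ 0.0057  0.004  -0.0003] [ 0.0029 -0.0034 -0.0048]
side -0.02 33 [-0.0025 -0.0075 -0.0194] [ 0.0049  0.0029 -0.0125] [ 0.0027 -0.0037 -0.0165]
side -0.04 69 [-0.0006 -0.0167 -0.04  ] [ 0.0108  0.0169 -0.0302] [ 0.0059 -0.0025 -0.0371]
side -0.058 255 [-0.0007 -0.0192 -0.058 ] [ 0.0113  0.0194 -0.04  ] [ 0.0063 -0.0011 -0.049 ]
```

View pics/l.png

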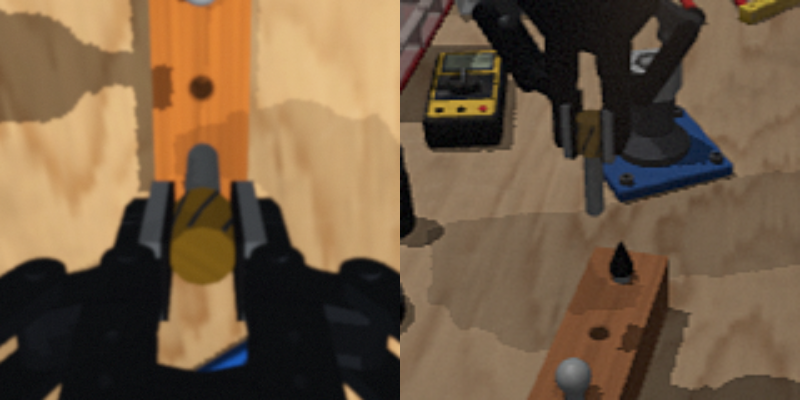

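The cutter hangs straight, centred between the pads (crop (200,240)), and both bystanders are undisturbed. The wrist camera agrees with where I actually gripped, so the cutter's target is (0.474, -0.067), meaning TCP (0.473, -0.0675).

Call:
{"name": "carry_out", "arguments": {
  "steps": [
    [[0,0,1],[-4,0.4,-1.3],240],
    [[0,0,2],[-9,1,-1.3],240],
    [[0,0,3],[-14,1.5,-1.3],240],
    [[0,0,4],[-19,2,-1.3],240],
    [[0,0,5],[-24,2.6,-1.3],240],
    [[0,0,5.8],[-28.8,3.1,-1.3],240],
    [[0,0,5.8],[-28.8,3.1,-1.3],240],
    [[0,0,5.8],[-28.8,3.1,-1.3],240]
  ]
}}

```text
clock: 9.6
tcp_pos: [0.4705, -0.0678, 0.1719]
orientation: [-0.001, 0.783, 0.622, -0.001]
wrist_force: [-0.7, 0.4, -0.6]
finger_gap: 0.0164
grip_force: 39.4
```

Run:
```python
from h import *
show();go((.473,-.0675,.12),-13)
s=env.get_state();Rc=rot(s["orientation"]);t=s["tcp_pos"]
c=env.get_calibration("wrist");p,d=env.read_camera("wrist");P=cloud(c,d);T=(P-t)@Rc
m=(np.hypot(T[...,0],T[...,1])<.02)&(d>0)&(T[...,2]>-.018)&(T[...,2]<.0)
q=T[m];print("shank",q.max(0),q.min(0),np.median(q,0))
m=(np.hypot(P[...,0]-.473,P[...,1]+.0675)<.04)&(abs(P[...,2]-.1)<.004)
cn=max(cv2.findContours(m.astype(np.uint8),cv2.RETR_EXTERNAL,cv2.CHAIN_APPROX_NONE)[0],key=len)[:,0]
W=onplane(c,cn,.1);print("nut",m.sum(),cv2.minEnclosingCircle((W[:,:2]*1000).astype(np.float32)))
```

```text
t 9.6 tcp [ 0.4705 -0.0678  0.1719] ydir -13.05 tilt [-0.0023  0.0011 -1.    ] q [-0.312  0.134 -0.249  1.191  0.     1.486] F [-0.7   0.35 -0.57] M [0.062 0.003 0.027] gap 0.01641364540568291 grip 39.389222860336304
turn [-0.14 -0.03 -0.05] shift cm [0.08 0.25 5.19]
shank [ 0.00734304  0.00672527 -0.0001345 ] [ 0.00170111 -0.00507259 -0.0179353 ] [ 0.00621147  0.00104243 -0.00955117]
nut 1473 ((474.00372314453125, -67.30020141601562), 25.981595993041992)
```

Call:
{"name": "carry_out", "arguments": {
  "steps": [
    [[0,0,0],[0.1,0.1,1],240],
    [[0,0,0],[0.1,0.1,2.5],240],
    [[0,0,0],[0.1,0.1,4],240],
    [[0,0,0],[0.1,0.1,5],240],
    [[0,0,0],[0.1,0.1,5],240],
    [[0,0,0],[0.1,0.1,5],240],
    [[0,0,0],[0.1,0.1,5],240],
    [[0,0,0],[0.1,0.1,5],240]
  ]
}}

```text
clock: 10.65
tcp_pos: [0.4729, -0.0675, 0.1235]
orientation: [0.0, 0.783, 0.622, 0.0]
wrist_force: [0.1, -0.1, -0.4]
finger_gap: 0.0169
grip_force: 39.4
```

Run:
```python
from h import *
show();go((.473,-.0675,.0754),-13)
```

```text
t 10.65 tcp [ 0.4729 -0.0675  0.1235] ydir -13.01 tilt [ 9.e-04 -4.e-04 -1.e+00] q [-0.31   0.164 -0.336  1.07  -0.     1.488] F [ 0.11 -0.12 -0.38] M [-0.003 -0.013 -0.016] gap 0.01692509565136418 grip 39.37760531902313
turn [ 0.05  0.01 -0.01] shift cm [0.   0.   4.81]
```

Call:
{"name": "carry_out", "arguments": {
  "steps": [
    [[0,0,0],[0,0,0.8],240],
    [[0,0,0],[0,0,1.4],240],
    [[0,0,0],[0,0,1.9],240],
    [[0,0,0],[0,0,2.3],240],
    [[0,0,0],[0,0,2.7],240],
    [[0,0,0],[0,0,3.1],240],
    [[0,0,0],[0,0,3.5],240],
    [[0,0,0],[0,0,3.5],240]
  ],
  "force": 22
}}

```text
clock: 11.65
tcp_pos: [0.4723, -0.0672, 0.0877]
orientation: [-0.0, 0.783, 0.622, -0.0]
wrist_force: [-0.4, -0.2, -0.3]
finger_gap: 0.0166
grip_force: 39.4
```

Run:
```python
from h import *
show();go((.473,-.0675,.0754),-13)
```

```text
t 11.65 tcp [ 0.4723 -0.0672  0.0877] ydir -13.0 tilt [-6.e-04  1.e-04 -1.e+00] q [-0.31   0.192 -0.395  0.984 -0.     1.488] F [-0.43 -0.25 -0.33] M [ 0.01  -0.014 -0.021] gap 0.016594536861729063 grip 39.38074707984924
turn [-0.04  0.   -0.  ] shift cm [-0.01  0.07  1.23]
```

Call:
{"name": "carry_out", "arguments": {
  "steps": [
    [[0,0,0],[0,0,0.4],240],
    [[0,0,0],[0,0,0.8],240],
    [[0,0,0],[0,0,1],240],
    [[0,0,0],[0,0,1.1],240],
    [[0,0,0],[0,0,1.15],240],
    [[0,0,0],[0,0,1.2],240],
    [[0,0,0],[0,0,1.2],240],
    [[0,0,0],[0,0,1.2],240]
  ]
}}

```text
clock: 12.65
tcp_pos: [0.4726, -0.0673, 0.0761]
orientation: [0.0, 0.783, 0.622, -0.0]
wrist_force: [0.2, 0.8, -1.0]
finger_gap: 0.0168
grip_force: 39.4
```

Call:
{"name": "carry_out", "arguments": {
  "steps": [
    [[0,0,0],[0,0,0.05],240],
    [[0,0,0],[0,0,0.05],240],
    [[0,0,0],[0,0,0.1],240],
    [[0,0,0],[0,0,0.1],240],
    [[0,0,0],[0,0,0.1],240],
    [[0,0,0],[0,0,0.1],240],
    [[0,0,0],[0,0,0.1],240],
    [[0,0,0],[0,0,0.1],240]
  ]
}}

```text
clock: 13.65
tcp_pos: [0.4726, -0.0673, 0.0751]
orientation: [0.0, 0.783, 0.622, -0.0]
wrist_force: [-1.6, -0.6, -0.3]
finger_gap: 0.0168
grip_force: 39.4
```

Run:
```python
from h import *
show()
```

```text
t 13.65 tcp [ 0.4726 -0.0673  0.0751] ydir -13.0 tilt [ 1.e-04 -1.e-04 -1.e+00] q [-0.31   0.203 -0.415  0.953 -0.     1.488] F [-1.63 -0.57 -0.28] M [ 0.016 -0.034  0.019] gap 0.016780017080028197 grip 39.380391240119934
```

Call:
{"name": "carry_out", "arguments": {
  "steps": [
    [[0,0,0],[0,0,0.05],240],
    [[0,0,0],[0,0,0.05],240],
    [[0,0,0],[0,0,0.1],240],
    [[0,0,0],[0,0,0.1],240],
    [[0,0,0],[0,0,0.1],240],
    [[0,0,0],[0,0,0.1],240],
    [[0,0,0],[0,0,0.1],240],
    [[0,0,0],[0,0,0.1],240]
  ]
}}

```text
clock: 14.65
tcp_pos: [0.4728, -0.0674, 0.0744]
orientation: [0.0, 0.783, 0.622, 0.0]
wrist_force: [-1.5, 0.0, 4.8]
finger_gap: 0.0166
grip_force: 40.0
```

Call:
{"name": "carry_out", "arguments": {
  "steps": [
    [[0,0,0],[0,0,0.05],240],
    [[0,0,0],[0,0,0.05],240],
    [[0,0,0],[0,0,0.05],240],
    [[0,0,0],[0,0,0.05],240],
    [[0,0,0],[0,0,0.05],240],
    [[0,0,0],[0,0,0.05],240],
    [[0,0,0],[0,0,0.05],240],
    [[0,0,0],[0,0,0.05],240]
  ]
}}

```text
clock: 15.65
tcp_pos: [0.4729, -0.0674, 0.0744]
orientation: [0.0, 0.783, 0.622, 0.0]
wrist_force: [-2.6, 1.5, 9.1]
finger_gap: 0.0165
grip_force: 40.5
```

The cutter stands home (TCP z 0.0744, exactly as predicted, 9 N). I'll ease off and open the fingers.

Call:
{"name": "carry_out", "arguments": {
  "steps": [
    [[0,0,0],[0,0,-0.05],240],
    [[0,0,0],[0,0,-0.1],240],
    [[0,0,0],[0,0,-0.1],200],
    [[0,0,0],[0,0,-0.1],150],
    [[0,0,0],[0,0,-0.1],50],
    [[0,0,0],[0,0,-0.1],0],
    [[0,0,0],[0,0,-0.1],0],
    [[0,0,0],[0,0,-0.1],0]
  ]
}}

```text
clock: 16.65
tcp_pos: [0.4726, -0.0673, 0.0746]
orientation: [0.0, 0.783, 0.622, 0.0]
wrist_force: [-0.2, 0.2, -0.1]
finger_gap: 0.0853
grip_force: 0.0
```

Run:
```python
from h import *
show();go((.4738,-.0671,.034),-14)
s=env.get_state();Rc=rot(s["orientation"]);t=s["tcp_pos"]
o=[]
for n in("wrist","side"):
    c=env.get_calibration(n);p,d=env.read_camera(n);P=cloud(c,d)
    m=(np.hypot(P[...,0]-.473,P[...,1]+.067)<.02)&(P[...,2]>.112)&(P[...,2]<.138)&(d>0)
    q=P[m];print(n,m.sum(),q.min(0).round(4),q.max(0).round(4),"top",np.median(q[q[:,2]>.131],0).round(4))
    o.append(cv2.resize(p[120:360,180:460] if n=="wrist" else p[100:220,260:400],(400,343)))
cv2.imwrite("pics/r.png",np.hstack(o)[:,:,::-1])
```

```text
t 16.65 tcp [ 0.4726 -0.0673  0.0746] ydir -13.01 tilt [ 1.e-04 -1.e-04 -1.e+00] q [-0.31   0.204 -0.416  0.951 -0.     1.488] F [-0.16  0.19 -0.08] M [-0.05  -0.006  0.058] gap 0.08530946368083174 grip 0.0
turn [0.   0.   0.99] shift cm [0.05 0.11 4.06]
wrist 1938 [ 0.4644 -0.0755  0.112 ] [ 0.4828 -0.0568  0.1355] top [ 0.4738 -0.0658  0.1333]
side 113 [ 0.4622 -0.075   0.1122] [ 0.4798 -0.057   0.1375] top [ 0.4706 -0.0641  0.1351]
```

View pics/r.png

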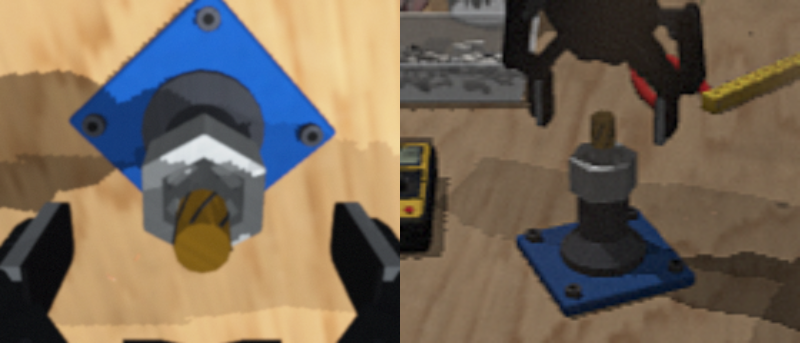

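The cutter stands free and upright (head in the wrist crop at (203,230), top z 0.1335), the fingers are open and the nut flats face them. I'll descend around the nut and grip it.

Call:
{"name": "carry_out", "arguments": {
  "steps": [
    [[0,0,0.5],[0,0.1,0.8],0],
    [[0,0,1],[0,0.1,1.6],0],
    [[0,0,1],[0,0.1,2.4],0],
    [[0,0,1],[0,0.1,3.1],0],
    [[0,0,1],[0,0.1,3.7],0],
    [[0,0,1],[0,0.1,4],0],
    [[0,0,1],[0,0.1,4],0],
    [[0,0,1],[0,0.1,4],0]
  ]
}}

```text
clock: 17.75
tcp_pos: [0.4738, -0.0676, 0.0348]
orientation: [0.0, 0.788, 0.616, 0.0]
wrist_force: [-0.8, 0.4, 0.2]
finger_gap: 0.0854
grip_force: 0.0
```

Call:
{"name": "carry_out", "arguments": {
  "steps": [
    [[0,0,0],[0,0,0],40],
    [[0,0,0],[0,0,0],80],
    [[0,0,0],[0,0,0],110],
    [[0,0,0],[0,0,0],130],
    [[0,0,0],[0,0,0],160],
    [[0,0,0],[0,0,0],190],
    [[0,0,0],[0,0,0],190],
    [[0,0,0],[0,0,0],190]
  ],
  "force": 60
}}

```text
clock: 18.75
tcp_pos: [0.4733, -0.0675, 0.0349]
orientation: [-0.0, 0.788, 0.616, -0.0]
wrist_force: [-3.4, 0.7, 5.5]
finger_gap: 0.0454
grip_force: 61.0
```

Run:
```python
from h import *
show()
```

```text
t 18.75 tcp [ 0.4733 -0.0675  0.0349] ydir -13.99 tilt [-3.e-04 -2.e-04 -1.e+00] q [-0.31   0.246 -0.471  0.854 -0.     1.505] F [-3.42  0.72  5.5 ] M [0.098 0.43  0.111] gap 0.045353094044993957 grip 61.0033392906189
```

Gripped on the flats (gap 45.4 mm). I'll turn clockwise (+z of the tool) to learn the free-running torque.

Call:
{"name": "carry_out", "arguments": {
  "steps": [
    [[0,0,1],[0,0,0],190],
    [[0,0,2],[0,0,0],190],
    [[0,0,3],[0,0,0],190],
    [[0,0,4],[0,0,0],190],
    [[0,0,5],[0,0,0],190],
    [[0,0,6],[0,0,0],190],
    [[0,0,7],[0,0,0],190],
    [[0,0,8],[0,0,0],190]
  ]
}}

```text
clock: 19.75
tcp_pos: [0.4734, -0.0676, 0.0349]
orientation: [0.0, 0.829, 0.559, -0.0]
wrist_force: [-2.5, 0.4, 5.3]
finger_gap: 0.0453
grip_force: 61.0
```

Run:
```python
from h import *
show()
```

```text
t 19.75 tcp [ 0.4734 -0.0676  0.0349] ydir -21.97 tilt [-1.e-04 -4.e-04 -1.e+00] q [-0.31   0.246 -0.471  0.853 -0.     1.645] F [-2.47  0.36  5.34] M [0.009 0.393 0.527] gap 0.04527336576174218 grip 61.01366400718689
```

Call:
{"name": "carry_out", "arguments": {
  "steps": [
    [[0,0,1],[0,0,0],190],
    [[0,0,2],[0,0,0],190],
    [[0,0,3],[0,0,0],190],
    [[0,0,4],[0,0,0],190],
    [[0,0,5],[0,0,0],190],
    [[0,0,6],[0,0,0],190],
    [[0,0,7],[0,0,0],190],
    [[0,0,8],[0,0,0],190]
  ]
}}

```text
clock: 20.75
tcp_pos: [0.4736, -0.0676, 0.0349]
orientation: [0.0, 0.866, 0.5, -0.0]
wrist_force: [-2.4, 0.5, 5.6]
finger_gap: 0.0452
grip_force: 61.0
```

Run:
```python
from h import *
show()
```

```text
t 20.75 tcp [ 0.4736 -0.0676  0.0349] ydir -29.99 tilt [ 1.e-04 -5.e-04 -1.e+00] q [-0.31   0.246 -0.471  0.853 -0.     1.785] F [-2.35  0.49  5.55] M [-0.068  0.333  0.491] gap 0.04521843618254009 grip 60.980790853500366
```

Free-running torque is about 0.51 N m. Now finer steps.

Call:
{"name": "carry_out", "arguments": {
  "steps": [
    [[0,0,0.6],[0,0,0],190],
    [[0,0,1.2],[0,0,0],190],
    [[0,0,1.9],[0,0,0],190],
    [[0,0,2.5],[0,0,0],190],
    [[0,0,3.1],[0,0,0],190],
    [[0,0,3.7],[0,0,0],190],
    [[0,0,4.4],[0,0,0],190],
    [[0,0,5],[0,0,0],190]
  ]
}}

```text
clock: 21.75
tcp_pos: [0.4737, -0.0677, 0.0349]
orientation: [0.0, 0.887, 0.462, -0.0]
wrist_force: [-3.3, -0.0, 5.1]
finger_gap: 0.0448
grip_force: 61.0
```

Run:
```python
from h import *
show()
```

```text
t 21.75 tcp [ 0.4737 -0.0677  0.0349] ydir -34.99 tilt [ 3.e-04 -7.e-04 -1.e+00] q [-3.100e-01  2.460e-01 -4.710e-01  8.530e-01 -1.000e-03  1.872e+00] F [-3.25 -0.02  5.1 ] M [-0.072  0.308  0.479] gap 0.04484909580856816 grip 60.98912000656128
```

Call:
{"name": "carry_out", "arguments": {
  "steps": [
    [[0,0,0.4],[0,0,0],190],
    [[0,0,0.8],[0,0,0],190],
    [[0,0,1.2],[0,0,0],190],
    [[0,0,1.6],[0,0,0],190],
    [[0,0,2],[0,0,0],190],
    [[0,0,2.4],[0,0,0],190],
    [[0,0,2.7],[0,0,0],190],
    [[0,0,3],[0,0,0],190]
  ]
}}

```text
clock: 22.75
tcp_pos: [0.4737, -0.0678, 0.0349]
orientation: [0.0, 0.899, 0.439, 0.0]
wrist_force: [-1.6, 0.0, 5.8]
finger_gap: 0.0452
grip_force: 61.0
```

Run:
```python
from h import *
show()
```

```text
t 22.75 tcp [ 0.4737 -0.0678  0.0349] ydir -37.98 tilt [ 4.e-04 -7.e-04 -1.e+00] q [-3.100e-01  2.460e-01 -4.710e-01  8.530e-01 -1.000e-03  1.924e+00] F [-1.64  0.02  5.83] M [-0.162  0.301  0.467] gap 0.045153034093384996 grip 60.992867946624756
```

Call:
{"name": "carry_out", "arguments": {
  "steps": [
    [[0,0,0.4],[0,0,0],190],
    [[0,0,0.8],[0,0,0],190],
    [[0,0,1.2],[0,0,0],190],
    [[0,0,1.6],[0,0,0],190],
    [[0,0,2],[0,0,0],190],
    [[0,0,2.4],[0,0,0],190],
    [[0,0,2.7],[0,0,0],190],
    [[0,0,3],[0,0,0],190]
  ]
}}

```text
clock: 23.75
tcp_pos: [0.4738, -0.0678, 0.0349]
orientation: [0.0, 0.91, 0.415, 0.0]
wrist_force: [-3.4, -0.1, 5.9]
finger_gap: 0.0452
grip_force: 61.0
```

Run:
```python
from h import *
show()
```

```text
t 23.75 tcp [ 0.4738 -0.0678  0.0349] ydir -40.99 tilt [ 4.e-04 -8.e-04 -1.e+00] q [-3.100e-01  2.460e-01 -4.710e-01  8.530e-01 -1.000e-03  1.977e+00] F [-3.43 -0.06  5.94] M [-0.19   0.335  0.484] gap 0.04523158996591755 grip 61.003475189208984
```

Call:
{"name": "carry_out", "arguments": {
  "steps": [
    [[0,0,0.4],[0,0,0],190],
    [[0,0,0.8],[0,0,0],190],
    [[0,0,1.2],[0,0,0],190],
    [[0,0,1.6],[0,0,0],190],
    [[0,0,2],[0,0,0],190],
    [[0,0,2.4],[0,0,0],190],
    [[0,0,2.7],[0,0,0],190],
    [[0,0,3],[0,0,0],190]
  ]
}}

```text
clock: 24.75
tcp_pos: [0.4738, -0.0679, 0.0349]
orientation: [0.001, 0.92, 0.391, 0.0]
wrist_force: [-2.4, 0.1, 5.3]
finger_gap: 0.0449
grip_force: 61.0
```

Run:
```python
from h import *
show()
```

```text
t 24.75 tcp [ 0.4738 -0.0679  0.0349] ydir -43.99 tilt [ 5.e-04 -9.e-04 -1.e+00] q [-3.100e-01  2.460e-01 -4.710e-01  8.530e-01 -1.000e-03  2.029e+00] F [-2.4   0.11  5.34] M [-0.262  0.321  0.52 ] gap 0.044882908854701226 grip 60.998597145080566
```

Call:
{"name": "carry_out", "arguments": {
  "steps": [
    [[0,0,0.4],[0,0,0],190],
    [[0,0,0.8],[0,0,0],190],
    [[0,0,1.2],[0,0,0],190],
    [[0,0,1.6],[0,0,0],190],
    [[0,0,2],[0,0,0],190],
    [[0,0,2.4],[0,0,0],190],
    [[0,0,2.7],[0,0,0],190],
    [[0,0,3],[0,0,0],190]
  ]
}}

```text
clock: 25.75
tcp_pos: [0.4738, -0.0679, 0.0349]
orientation: [0.001, 0.93, 0.367, 0.0]
wrist_force: [-2.8, -0.0, 4.8]
finger_gap: 0.0453
grip_force: 61.0
```

Run:
```python
from h import *
show()
```

```text
t 25.75 tcp [ 0.4738 -0.0679  0.0349] ydir -47.0 tilt [ 5.e-04 -9.e-04 -1.e+00] q [-3.100e-01  2.460e-01 -4.710e-01  8.530e-01 -1.000e-03  2.081e+00] F [-2.77 -0.02  4.77] M [-0.247  0.331  0.494] gap 0.04528982708885379 grip 60.98973870277405
```

Call:
{"name": "carry_out", "arguments": {
  "steps": [
    [[0,0,0.4],[0,0,0],190],
    [[0,0,0.8],[0,0,0],190],
    [[0,0,1.2],[0,0,0],190],
    [[0,0,1.6],[0,0,0],190],
    [[0,0,2],[0,0,0],190],
    [[0,0,2.4],[0,0,0],190],
    [[0,0,2.7],[0,0,0],190],
    [[0,0,3],[0,0,0],190]
  ]
}}

```text
clock: 26.75
tcp_pos: [0.4739, -0.0679, 0.0349]
orientation: [0.001, 0.94, 0.342, 0.0]
wrist_force: [-1.6, -1.4, 5.9]
finger_gap: 0.0452
grip_force: 61.0
```

Run:
```python
from h import *
show()
```

```text
t 26.75 tcp [ 0.4739 -0.0679  0.0349] ydir -50.0 tilt [ 6.e-04 -1.e-03 -1.e+00] q [-3.100e-01  2.460e-01 -4.710e-01  8.530e-01 -1.000e-03  2.134e+00] F [-1.64 -1.35  5.91] M [-0.313  0.261  0.452] gap 0.04519611639746577 grip 60.97641348838806
```

Call:
{"name": "carry_out", "arguments": {
  "steps": [
    [[0,0,0.4],[0,0,0],190],
    [[0,0,0.8],[0,0,0],190],
    [[0,0,1.2],[0,0,0],190],
    [[0,0,1.6],[0,0,0],190],
    [[0,0,2],[0,0,0],190],
    [[0,0,2.4],[0,0,0],190],
    [[0,0,2.7],[0,0,0],190],
    [[0,0,3],[0,0,0],190]
  ]
}}

```text
clock: 27.75
tcp_pos: [0.4739, -0.068, 0.0349]
orientation: [0.001, 0.948, 0.317, 0.0]
wrist_force: [-1.6, -0.3, 4.6]
finger_gap: 0.0455
grip_force: 61.0
```

Run:
```python
from h import *
show()
```

```text
t 27.75 tcp [ 0.4739 -0.068   0.0349] ydir -53.01 tilt [ 6.0e-04 -1.1e-03 -1.0e+00] q [-3.100e-01  2.460e-01 -4.710e-01  8.530e-01 -1.000e-03  2.186e+00] F [-1.58 -0.3   4.63] M [-0.36   0.273  0.563] gap 0.045533201530430424 grip 60.9655237197876
```

Call:
{"name": "carry_out", "arguments": {
  "steps": [
    [[0,0,0.2],[0,0,0],190],
    [[0,0,0.4],[0,0,0],190],
    [[0,0,0.6],[0,0,0],190],
    [[0,0,0.8],[0,0,0],190],
    [[0,0,1],[0,0,0],190],
    [[0,0,1.2],[0,0,0],190],
    [[0,0,1.4],[0,0,0],190],
    [[0,0,1.6],[0,0,0],190]
  ]
}}

```text
clock: 28.75
tcp_pos: [0.474, -0.0681, 0.0349]
orientation: [0.001, 0.953, 0.304, 0.0]
wrist_force: [-1.9, -1.6, 5.0]
finger_gap: 0.0454
grip_force: 61.0
```

Run:
```python
from h import *
show()
```

```text
t 28.75 tcp [ 0.474  -0.0681  0.0349] ydir -54.6 tilt [ 7.0e-04 -1.2e-03 -1.0e+00] q [-3.100e-01  2.460e-01 -4.710e-01  8.530e-01 -1.000e-03  2.214e+00] F [-1.85 -1.58  5.  ] M [-0.432  0.307  0.49 ] gap 0.04539536061297068 grip 60.95813870429993
```

Call:
{"name": "carry_out", "arguments": {
  "steps": [
    [[0,0,0.3],[0,0,0],190],
    [[0,0,0.6],[0,0,0],190],
    [[0,0,0.9],[0,0,0],190],
    [[0,0,1.2],[0,0,0],190],
    [[0,0,1.5],[0,0,0],190],
    [[0,0,1.8],[0,0,0],190],
    [[0,0,2.1],[0,0,0],190],
    [[0,0,2.4],[0,0,0],190]
  ]
}}

```text
clock: 29.75
tcp_pos: [0.474, -0.0681, 0.0349]
orientation: [0.001, 0.959, 0.284, 0.0]
wrist_force: [-1.8, -1.4, 5.0]
finger_gap: 0.0452
grip_force: 60.9
```

Run:
```python
from h import *
show()
```

```text
t 29.75 tcp [ 0.474  -0.0681  0.0349] ydir -57.01 tilt [ 7.0e-04 -1.3e-03 -1.0e+00] q [-3.100e-01  2.460e-01 -4.710e-01  8.530e-01 -1.000e-03  2.256e+00] F [-1.76 -1.35  4.95] M [-0.461  0.266  0.511] gap 0.045186144895621144 grip 60.94133734703064
```

Call:
{"name": "carry_out", "arguments": {
  "steps": [
    [[0,0,0.4],[0,0,0],190],
    [[0,0,0.8],[0,0,0],190],
    [[0,0,1.2],[0,0,0],190],
    [[0,0,1.5],[0,0,0],190],
    [[0,0,1.8],[0,0,0],190],
    [[0,0,2.1],[0,0,0],190],
    [[0,0,2.4],[0,0,0],190],
    [[0,0,2.7],[0,0,0],190]
  ]
}}

```text
clock: 30.75
tcp_pos: [0.474, -0.0681, 0.0349]
orientation: [0.001, 0.965, 0.261, 0.0]
wrist_force: [-1.1, -1.4, 5.3]
finger_gap: 0.0452
grip_force: 60.9
```

Run:
```python
from h import *
show()
```

```text
t 30.75 tcp [ 0.474  -0.0681  0.0349] ydir -59.71 tilt [ 7.0e-04 -1.3e-03 -1.0e+00] q [-3.100e-01  2.470e-01 -4.710e-01  8.520e-01 -1.000e-03  2.303e+00] F [-1.11 -1.41  5.29] M [-0.566  0.266  0.474] gap 0.04515616758914106 grip 60.91686487197876
```

Call:
{"name": "carry_out", "arguments": {
  "steps": [
    [[0,0,0.4],[0,0,0],190],
    [[0,0,0.8],[0,0,0],190],
    [[0,0,1.2],[0,0,0],190],
    [[0,0,1.5],[0,0,0],190],
    [[0,0,1.8],[0,0,0],190],
    [[0,0,2.1],[0,0,0],190],
    [[0,0,2.4],[0,0,0],190],
    [[0,0,2.7],[0,0,0],190]
  ]
}}

```text
clock: 31.75
tcp_pos: [0.474, -0.0682, 0.0349]
orientation: [0.001, 0.971, 0.238, 0.0]
wrist_force: [-1.2, -1.7, 4.6]
finger_gap: 0.045
grip_force: 60.9
```

Run:
```python
from h import *
show()
```

```text
t 31.75 tcp [ 0.474  -0.0682  0.0349] ydir -62.42 tilt [ 8.0e-04 -1.5e-03 -1.0e+00] q [-3.10e-01  2.46e-01 -4.71e-01  8.52e-01 -1.00e-03  2.35e+00] F [-1.24 -1.74  4.61] M [-0.634  0.205  0.557] gap 0.04495735143569576 grip 60.91097831726074
```

Call:
{"name": "carry_out", "arguments": {
  "steps": [
    [[0,0,0.25],[0,0,0],190],
    [[0,0,0.5],[0,0,0],190],
    [[0,0,0.75],[0,0,0],190],
    [[0,0,1],[0,0,0],190],
    [[0,0,1.25],[0,0,0],190],
    [[0,0,1.5],[0,0,0],190],
    [[0,0,1.75],[0,0,0],190],
    [[0,0,2],[0,0,0],190]
  ]
}}

```text
clock: 32.75
tcp_pos: [0.4741, -0.0682, 0.0349]
orientation: [0.001, 0.975, 0.221, 0.0]
wrist_force: [-1.5, -2.6, 5.6]
finger_gap: 0.0453
grip_force: 60.9
```

Run:
```python
from h import *
show()
```

```text
t 32.75 tcp [ 0.4741 -0.0682  0.0349] ydir -64.42 tilt [ 9.0e-04 -1.5e-03 -1.0e+00] q [-3.100e-01  2.460e-01 -4.710e-01  8.520e-01 -1.000e-03  2.385e+00] F [-1.45 -2.62  5.63] M [-0.695  0.253  0.494] gap 0.04533413265894879 grip 60.90994119644165
```

Call:
{"name": "carry_out", "arguments": {
  "steps": [
    [[0,0,0.25],[0,0,0],190],
    [[0,0,0.5],[0,0,0],190],
    [[0,0,0.75],[0,0,0],190],
    [[0,0,1],[0,0,0],190],
    [[0,0,1.25],[0,0,0],190],
    [[0,0,1.5],[0,0,0],190],
    [[0,0,1.75],[0,0,0],190],
    [[0,0,2],[0,0,0],190]
  ]
}}

```text
clock: 33.75
tcp_pos: [0.4741, -0.0683, 0.0349]
orientation: [0.001, 0.979, 0.204, 0.0]
wrist_force: [-1.2, -1.8, 5.4]
finger_gap: 0.0452
grip_force: 60.9
```

Run:
```python
from h import *
show()
```

```text
t 33.75 tcp [ 0.4741 -0.0683  0.0349] ydir -66.42 tilt [ 9.0e-04 -1.6e-03 -1.0e+00] q [-3.10e-01  2.47e-01 -4.71e-01  8.52e-01 -1.00e-03  2.42e+00] F [-1.17 -1.79  5.37] M [-0.779  0.243  0.539] gap 0.04515241756052697 grip 60.91304540634155
```

Call:
{"name": "carry_out", "arguments": {
  "steps": [
    [[0,0,0.25],[0,0,0],190],
    [[0,0,0.5],[0,0,0],190],
    [[0,0,0.75],[0,0,0],190],
    [[0,0,1],[0,0,0],190],
    [[0,0,1.25],[0,0,0],190],
    [[0,0,1.5],[0,0,0],190],
    [[0,0,1.75],[0,0,0],190],
    [[0,0,2],[0,0,0],190]
  ]
}}

```text
clock: 34.75
tcp_pos: [0.4741, -0.0683, 0.0349]
orientation: [0.001, 0.982, 0.187, 0.0]
wrist_force: [-0.8, -2.8, 4.8]
finger_gap: 0.0451
grip_force: 61.0
```

Run:
```python
from h import *
show()
```

```text
t 34.75 tcp [ 0.4741 -0.0683  0.0349] ydir -68.42 tilt [ 8.0e-04 -1.6e-03 -1.0e+00] q [-3.100e-01  2.470e-01 -4.710e-01  8.520e-01 -1.000e-03  2.455e+00] F [-0.75 -2.81  4.82] M [-0.788  0.213  0.577] gap 0.04514889699933902 grip 60.98078906536102
```

Call:
{"name": "carry_out", "arguments": {
  "steps": [
    [[0,0,0.2],[0,0,0],190],
    [[0,0,0.4],[0,0,0],190],
    [[0,0,0.6],[0,0,0],190],
    [[0,0,0.8],[0,0,0],190],
    [[0,0,1],[0,0,0],190],
    [[0,0,1.2],[0,0,0],190],
    [[0,0,1.4],[0,0,0],190],
    [[0,0,1.6],[0,0,0],190]
  ]
}}

```text
clock: 35.75
tcp_pos: [0.4741, -0.0683, 0.0349]
orientation: [0.001, 0.985, 0.174, 0.0]
wrist_force: [-1.3, -3.9, 5.1]
finger_gap: 0.0454
grip_force: 61.1
```

Run:
```python
from h import *
show()
```

```text
t 35.75 tcp [ 0.4741 -0.0683  0.0349] ydir -70.01 tilt [ 7.0e-04 -1.7e-03 -1.0e+00] q [-3.100e-01  2.470e-01 -4.710e-01  8.520e-01 -1.000e-03  2.483e+00] F [-1.35 -3.86  5.13] M [-0.856  0.27   0.601] gap 0.04539096852833172 grip 61.063610315322876
```

Torque is beginning to rise (0.60, up about 0.1). Small steps from here.

Call:
{"name": "carry_out", "arguments": {
  "steps": [
    [[0,0,0.2],[0,0,0],190],
    [[0,0,0.4],[0,0,0],190],
    [[0,0,0.6],[0,0,0],190],
    [[0,0,0.8],[0,0,0],190],
    [[0,0,0.9],[0,0,0],190],
    [[0,0,1],[0,0,0],190],
    [[0,0,1.1],[0,0,0],190],
    [[0,0,1.2],[0,0,0],190]
  ]
}}

```text
clock: 36.75
tcp_pos: [0.4741, -0.0684, 0.0349]
orientation: [0.001, 0.987, 0.163, 0.0]
wrist_force: [-0.9, -3.2, 4.7]
finger_gap: 0.0453
grip_force: 61.1
```

Run:
```python
from h import *
show()
```

```text
t 36.75 tcp [ 0.4741 -0.0684  0.0349] ydir -71.21 tilt [ 8.0e-04 -1.8e-03 -1.0e+00] q [-3.100e-01  2.470e-01 -4.710e-01  8.520e-01 -1.000e-03  2.504e+00] F [-0.89 -3.21  4.71] M [-0.899  0.246  0.642] gap 0.045346698343474615 grip 61.097599267959595
```

Call:
{"name": "carry_out", "arguments": {
  "steps": [
    [[0,0,0.2],[0,0,0],190],
    [[0,0,0.4],[0,0,0],190],
    [[0,0,0.6],[0,0,0],190],
    [[0,0,0.8],[0,0,0],190],
    [[0,0,1],[0,0,0],190],
    [[0,0,1.2],[0,0,0],190],
    [[0,0,1.4],[0,0,0],190],
    [[0,0,1.6],[0,0,0],190]
  ]
}}

```text
clock: 37.75
tcp_pos: [0.4741, -0.0684, 0.0349]
orientation: [0.001, 0.989, 0.149, 0.0]
wrist_force: [-1.9, -3.6, 5.5]
finger_gap: 0.0449
grip_force: 61.1
```

Run:
```python
from h import *
show()
```

```text
t 37.75 tcp [ 0.4741 -0.0684  0.0349] ydir -72.8 tilt [ 9.0e-04 -1.9e-03 -1.0e+00] q [-3.100e-01  2.470e-01 -4.710e-01  8.520e-01 -2.000e-03  2.532e+00] F [-1.88 -3.62  5.49] M [-0.955  0.254  0.733] gap 0.044909841799666096 grip 61.13227128982544
```

Call:
{"name": "carry_out", "arguments": {
  "steps": [
    [[0,0,0.1],[0,0,0],190],
    [[0,0,0.1],[0,0,0],190],
    [[0,0,0.2],[0,0,0],190],
    [[0,0,0.2],[0,0,0],190],
    [[0,0,0.3],[0,0,0],190],
    [[0,0,0.3],[0,0,0],190],
    [[0,0,0.4],[0,0,0],190],
    [[0,0,0.5],[0,0,0],190]
  ]
}}

```text
clock: 38.75
tcp_pos: [0.4741, -0.0684, 0.0349]
orientation: [0.001, 0.989, 0.145, 0.0]
wrist_force: [-1.1, -2.9, 4.6]
finger_gap: 0.0449
grip_force: 61.1
```

Run:
```python
from h import *
show()
```

```text
t 38.75 tcp [ 0.4741 -0.0684  0.0349] ydir -73.3 tilt [ 9.0e-04 -1.9e-03 -1.0e+00] q [-3.10e-01  2.47e-01 -4.71e-01  8.52e-01 -2.00e-03  2.54e+00] F [-1.11 -2.94  4.62] M [-0.997  0.243  0.764] gap 0.044904711036281374 grip 61.14073991775513
```

The rise is about 0.25 N m. I'll let go and raise the arm.

Call:
{"name": "carry_out", "arguments": {
  "steps": [
    [[0,0,0],[0,0,0],150],
    [[0,0,0],[0,0,0],80],
    [[0,0,0],[0,0,0],0],
    [[0,0,0],[0,0,0],0],
    [[0,0,0],[0,0,0],0],
    [[0,0,0],[0,0,0],0],
    [[0,0,0],[0,0,-1],0],
    [[0,0,0],[0,0,-3],0]
  ]
}}

```text
clock: 39.75
tcp_pos: [0.4729, -0.0673, 0.0648]
orientation: [-0.0, 0.989, 0.145, -0.001]
wrist_force: [0.4, 0.1, 0.7]
finger_gap: 0.0853
grip_force: 0.0
```

Call:
{"name": "carry_out", "arguments": {
  "steps": [
    [[0,0,0],[0,0,-3],0],
    [[0,0,0],[0,0,-7],0],
    [[0,0,0],[0,0,-11],0],
    [[0,0,0],[0,0,-15],0],
    [[0,0,0],[0,0,-18],0],
    [[0,0,0],[0,0,-18],0],
    [[0,0,0],[0,0,-18],0],
    [[0,0,0],[0,0,-18],0]
  ]
}}

```text
clock: 40.75
tcp_pos: [0.4728, -0.0673, 0.2434]
orientation: [-0.0, 0.989, 0.145, -0.001]
wrist_force: [-0.2, 1.0, -0.8]
finger_gap: 0.0855
grip_force: 0.0
```

Run:
```python
from h import *
show();o=[]
for n in("wrist","side"):
    c=env.get_calibration(n);p,d=env.read_camera(n);P=cloud(c,d)
    m=(np.hypot(P[...,0]-.473,P[...,1]+.067)<.02)&(P[...,2]>.112)&(P[...,2]<.138)&(d>0)
    q=P[m];print(n,m.sum(),q.min(0).round(4),q.max(0).round(4),"top",np.median(q[q[:,2]>.131],0).round(4))
    o.append(cv2.resize(p[100:320,200:440],(400,367)) if n=="wrist" else cv2.resize(p[100:340,240:440],(400,480))[:367])
cv2.imwrite("pics/f.png",np.hstack(o)[:,:,::-1])
```

```text
t 40.75 tcp [ 0.4728 -0.0673  0.2434] ydir -73.31 tilt [-2.1e-03  6.0e-04 -1.0e+00] q [-0.31   0.116 -0.094  1.363 -0.     2.541] F [-0.19  0.99 -0.79] M [ 0.034 -0.006  0.011] gap 0.0854783649168942 grip 0.0
wrist 347 [ 0.4653 -0.0769  0.1121] [ 0.4832 -0.059   0.1351] top [ 0.4742 -0.0682  0.1332]
side 110 [ 0.4626 -0.0799  0.1123] [ 0.4801 -0.0583  0.1375] top [ 0.4705 -0.0665  0.1351]
```

View pics/f.png

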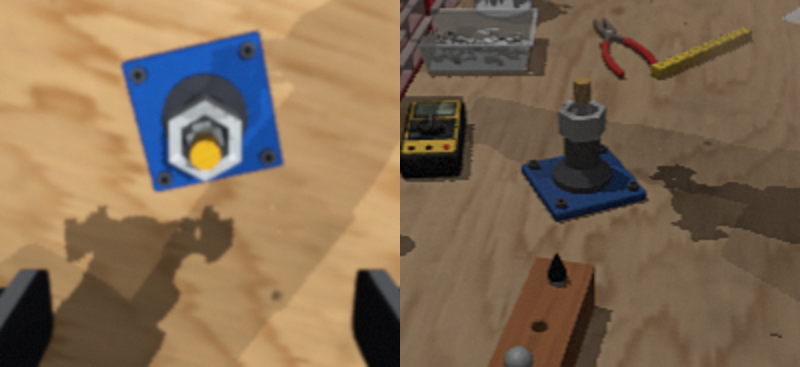

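The cutter stands upright and centred in the nut (wrist crop (205,152), head top z 0.133), the arm is clear and the bystanders are in the rack. Handing in.

```bash
python3 -c "
from workcell import env
print(env.hand_in())"
```

```text
the job is handed in; nothing more can be done
None
```

The gold cutter stands home on the stop with the collet closed on its shank at about 0.26 N m above the free-running torque; the arm is clear, the other two cutters are still in the rack, and the job is handed in (no verdict was returned).

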